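Refit the washed divider in the tilted serving bin

ROBOT

A 7-joint arm with a two-finger parallel gripper is mounted at the origin on a cart in front of the work surface, level with it; the furniture and walls round the work are solid. World frame = base frame: x ahead of the robot, y to its left, z up, the work surface at z = 0. Lengths are in m, angles in rad, forces in N, time in s.
With the tool pointing down it reaches from about 0.4 to 0.9 m from the base axis. Payload 5.5 kg.
Tool frame: the origin (TCP) lies between the finger pads; the fingertips stand 19 mm ahead of it and the grasp point (between the pads) is the TCP; z points along the fingers, y is the line along which they close (so a half turn about z gives the same grasp; the last joint's range is limited). The gripper opens to 85 mm and grips with 20 to 120 N. Pads are 22 mm wide; open, the fingers measure 114 mm over their backs; the gripper's body (76 mm by 85 mm) begins 54 mm behind the grasp point. The pads swing forward as they close: fully open they stand 13 mm farther back than shut.
Start: joints at [-1.058, 0.501, -0.427, 1.55, 0.221, 1.138, -0.21], TCP at [0.161, 0.63, 0.25] pointing down, gripper open.
Joint ranges: [-2.88, 2.88], [-0.31, 2.03], [-1.54, 1.56], [0.2, 2.42], [-1.41, 4.55], [0.19, 2.02], [-2.57, 2.57]. Speed limits (rad/s): [2.57, 2.57, 3.14, 3.14, 3.14, 3.14, 3.14].

INTERFACE

Orientations are given as a unit quaternion [x, y, z, w].
In Python, from rig import manip, sensors, imaging gives the robot as it stands. Calls block until the motion is done:
- manip.move_to(position, orientation): joint-space move of the TCP to a pose.
- manip.servo_line(position, frame=None, vel=0.15, contact_N=None): straight line of the TCP; frame=None keeps the orientation; vel is the mean speed in m/s. With contact_N (N) it stops when the force on the tool has changed by that much, and returns True; else False.
- manip.set_joints(angles): joint-space move.
- manip.set_gripper(opening): finger opening in m; the grip force is fixed at half the most; returns when the fingers have stopped.
- manip.dwell(seconds).
- manip.solve_ik(position, orientation): joint angles nearest the present ones, or None.
- sensors.observe(): the state.
- imaging.grab_frame(name): name is "side" or "top"; returns a dict with "image" (400x640x3 uint8, blue, green, red), "K" (3x3 intrinsics, pixels), "world_to_cam" (4x4, takes a point from world to camera coordinates). Camera axes: x right, y down, z forward; pixel columns grow to the right and rows downward; lengths in m; the calibration is good to about 2 mm. A picture is of the moment at which its call begins. There is no depth.
A pose or a line that the arm cannot do raises manip.MotionError and nothing moves.
- manip.close_job(): hands the job in; it is judged then, once.
The state is a dict: "t": time; "joint_positions": joint angles; "joint_vel": joint speeds; "joint_torque": joint torques, N m; "tcp_pos": TCP position; "eef_rot": TCP orientation; "ft_force": force on the tool from outside, world axes, zero at the start; "ft_torque": the same for the moment, N m; "opening": finger opening in m; "finger_force": force on a finger pad.
Only numpy, scipy, OpenCV 4.12 (cv2) and the standard library are available. Lean on these libraries where they do the work, as an engineer would, in place of code of your own. Each camera call takes 0.05 s, during which the arm holds its last target. There are 200 camera calls.

TASK

Put the long washed divider back into the empty grey guide carriage of the tilted serving bin: swing the keeper off it, feel the divider into the two slots and slide it down until it sits fully home on the floor strip, high end to the back like the one already fitted, then swing the keeper all the way back over it and let go. Leave the short divider in its rack and the two rolls behind where they stand.

Things in the scene. Friction and masses are not known exactly. Their poses are not given: they have to be found in the camera images.
- bin: Fixed steel bin tilted 30 degrees, open towards the robot. Origin: centre of its inner floor; x up the slope to the back wall, y left along the bin, z square to the floor (30 degrees off vertical). Inside 156 (x) by 260 mm (y). Walls 3 mm; front 47, back 76 mm high along z. Near y = -45 mm an identical divider stands fixed under a fixed keeper; the place near y = +45 mm is empty.
- empty_seat (a point): Bin (0, 45, 2) mm: middle of the empty grey guide carriage's 2 mm floor strip when the carriage is central. It is clamped anywhere up to 9 mm either way along bin y, and this point does not follow it: see or feel where the slots are. The divider is home when its lower edge (its origin) rests on the strip, in both slots, axes parallel to the bin's.
- keeper (a joint): Flat steel turn-button on the back flange; axis parallel to bin z at bin (90, 75) mm. 0 rad = locked, tab along bin (-0.6, -0.8) across the slot mouth; grows anticlockwise seen from above to 1.1 = swung off; mouth clear above 0.65. Underside at z = 76 mm, 2 mm over a seated divider, so it cannot pass over a proud one. Stays where left; 1 to 2 N at the knob turns it.
- keeper_knob (a point): Centre of the keeper's upright round black knob, 14 mm in diameter, bin z = 80 to 104 mm (this point at 92 mm), 44 mm from the keeper's axis. The tab under it is 16 mm wide, 50 mm long, 4 mm thick. The back wall's flange below is flat, z = 76 mm, x = 78 to 118 mm.
- divider: Long white divider, loose, on edge in the rack: plate 152 mm long (x), 5 mm thick (y), 42 mm high at its low end (-x), 72 mm at its high end (+x), lower corners chamfered 4 x 6 mm. Grip rib 10 mm thick (y), x = -25 to +35 mm, top at z = 100 mm. Origin at the centre of the lower edge, z up the plate. 0.08 to 0.17 kg.
- divider_high_end (a point): Top corner of the long divider's high end, divider (76, 0, 72) mm.
- short_divider: The same shape but 112 mm long, for another bin: stays in the rack. Frame as for the long one.
- rack: Fixed steel pin rack, 170 x 140 mm; origin under its centre. The dividers stand on its plate, 12 mm above the table, side by side 72 mm apart (either may be the left one), each between pairs of 5 mm pins that reach 48 mm above the table, 1.5 mm clear each side.
- label_roll: White roll of labels standing on end, 81 x 80 x 42 mm, loose, behind.
- tape: Roll of brown tape, 96 mm across, 48 mm high, loose, behind.
- slot_back (a point): Bin (73, 45, 66) mm: mouth of the back slot when the carriage is central (does not follow it). Slots are 6.6 mm wide, 10 mm deep (x), flared to 8.8 mm over the top 4 mm, in blocks 43 mm wide (y). Divider meets this one first; front slot's mouth is in line at bin (-73, 45, 39) mm. Length play 2 mm each way. Off the slot a plate stands on the block: feel it in.
Mind the look-alikes: they are no part of the job. Leave any red or yellow look-alike of the divider alone.

How it is judged:
By the outcome, as a careful person would: the job done as asked, in the order asked, and still so for the second after the job is handed in, with the robot touching nothing.
It also fails if it takes over 72 s, if anything falls off the work surface, if the arm or the gripper's body presses on something with over 40 N, if the wrist force passes 120 N, or if a joint passes its speed limit or range.

## Working session

There is one attempt and no reset: what is moved stays moved. The work goes in short steps, each a Python script; the robot and the scene stay as the last script left them, time stands still between calls to the robot, and variables do not carry over. Pictures are saved under pics/ and viewed, at most 10 in all, crops included, and the job is handed in when it is done.

```bash
mkdir -p pics; ls
python3 - <<'E'
from rig import manip,sensors,imaging
import cv2,pickle
d={}
for n in("side","top"):
    f=imaging.grab_frame(n); d[n]=f; cv2.imwrite(f"pics/{n}0.png",f["image"]); print(n,f["K"].tolist(),f["world_to_cam"].round(4).tolist())
pickle.dump(d,open("f0.pkl","wb"))
s=sensors.observe();print(s["t"],s["eef_rot"],s["ft_force"])
E
```

```text
pics
side [[510.2543484308782, 0.0, 317.4738257004994], [0.0, 510.2543484308782, 205.07104197899866], [0.0, 0.0, 1.0]] [[0.8513, -0.5247, 0.0011, -0.5182], [-0.3029, -0.493, -0.8156, 0.2184], [0.4285, 0.6939, -0.5786, 1.0895], [0.0, 0.0, 0.0, 1.0]]
top [[379.7816596260049, 0.0, 319.2381824259666], [0.0, 379.7816596260049, 199.8277505728791], [0.0, 0.0, 1.0]] [[-0.0275, -0.9991, 0.0323, -0.1078], [-0.9887, 0.0225, -0.1479, 0.5478], [0.1471, -0.036, -0.9885, 1.1427], [0.0, 0.0, 0.0, 1.0]]
0.1 [ 1.24528884e-01  9.92215592e-01 -8.73255052e-04 -1.15776192e-04] [-1.13984751  0.89070715 -0.78324285]
```

View pics/side0.png

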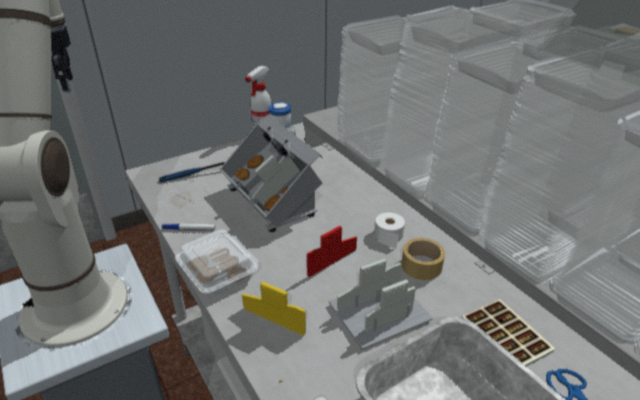

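View pics/top0.png

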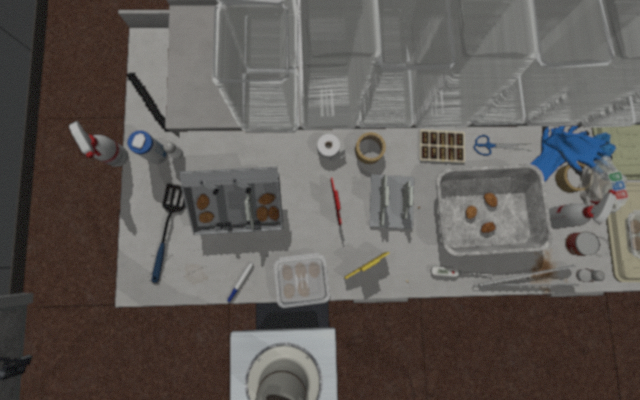

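Side view: bin at (270,175), rack with two white dividers at (380,300). Red (332,252) and yellow (273,306) look-alikes stand apart. Top view: bin (237,203), rack (392,202), dividers at about x=383 and x=408. I'll enlarge the bin and rack in both views.

Run:
```python
import cv2,pickle,numpy as np
d=pickle.load(open("f0.pkl","rb"));t=d["top"]["image"];s=d["side"]["image"]
def crop(im,x,y,w,h,k): return cv2.resize(im[y:y+h,x:x+w],None,fx=k,fy=k,interpolation=cv2.INTER_CUBIC)
a=crop(t,180,160,110,80,7); cv2.imwrite("pics/bintop.png",a)
b=np.hstack([crop(t,360,165,60,75,6.6666),crop(s,330,250,60*100//60,75*100//75,4)[:500]][:1]); 
c=crop(s,325,250,110,100,5)[:500]
b=crop(t,360,165,60,75,500/75)[:500]
h=min(len(b),len(c)); cv2.imwrite("pics/rack.png",np.hstack([b[:h],c[:h]])[:, :800]); print(b.shape,c.shape)
cv2.imwrite("pics/binside.png",crop(s,215,115,115,120,5))
```

```text
(500, 400, 3) (500, 550, 3)
```

View pics/bintop.png

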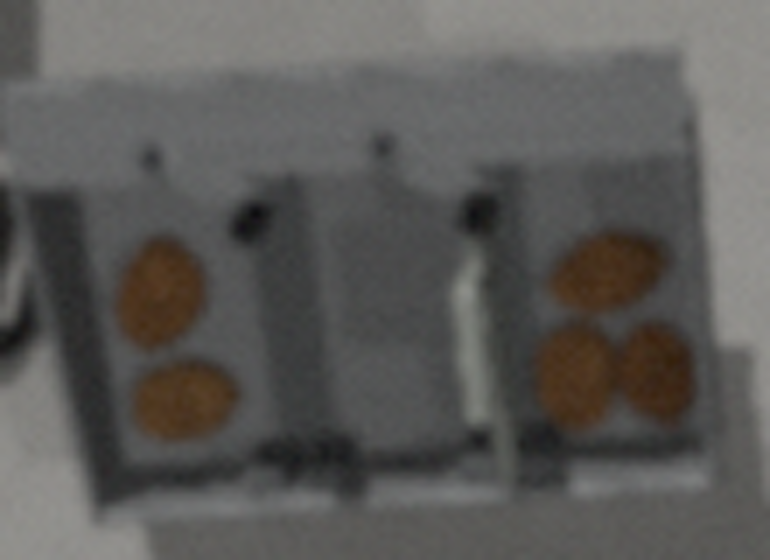

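View pics/rack.png

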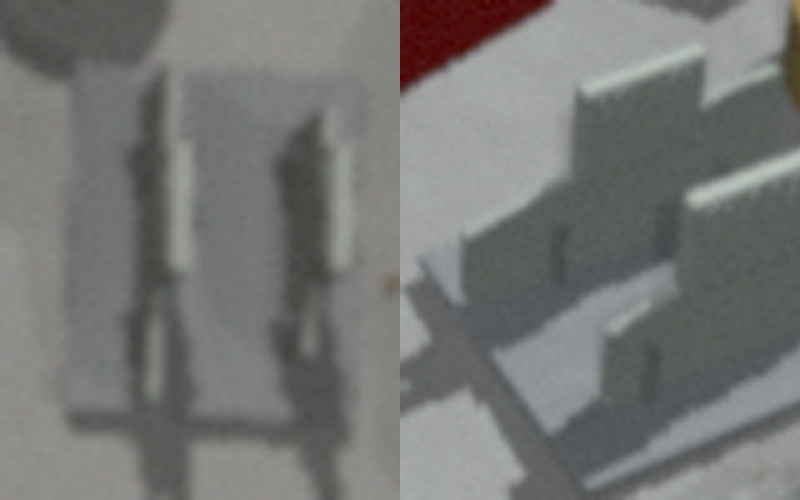

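View pics/binside.png

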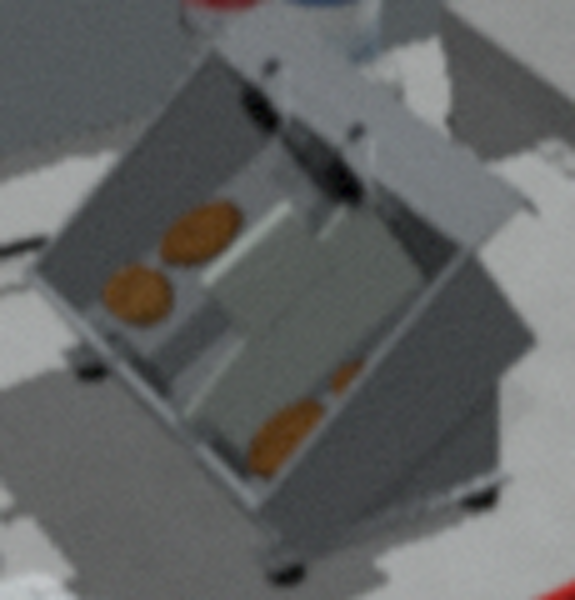

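The bin crop shows the empty place's keeper at left: knob at top (215.7,191.4), pin at (201.4,182.6). The fixed keeper's knob is at (248.3,190.3), over the fitted divider.

There are four divider-shaped candidates:
- left white in the rack, top (387,196)
- right white in the rack, top (411,196)
- red, top (336,200)
- yellow, top (366,265)

Left and right white measure 330 and 245 crop pixels, a ratio of 0.74 = 112/152. The left one is therefore the long divider, and its high end is already away from the robot. The rack crop confirms it.

```bash
cat > h.py <<'E'
import numpy as np,cv2,pickle
from scipy.optimize import least_squares
from scipy.spatial.transform import Rotation as R
def proj(f,P):
    T=f["world_to_cam"]; c=np.atleast_2d(P)@T[:3,:3].T+T[:3,3]; u=c@f["K"].T; return u[:,:2]/u[:,2:]
def ray(f,px,z):
    T=f["world_to_cam"]; o=-T[:3,:3].T@T[:3,3]; d=T[:3,:3].T@np.linalg.inv(f["K"])@[px[0],px[1],1]; return o+d*(z-o[2])/d[2]
def tri(a,pa,b,pb):
    P=[f["K"]@f["world_to_cam"][:3] for f in(a,b)]; X=cv2.triangulatePoints(P[0],P[1],np.array(pa,float),np.array(pb,float)); return (X[:3]/X[3])[:,0]
def binR(yaw): return (R.from_euler("z",yaw)*R.from_euler("y",-np.pi/6)).as_matrix()
E
python3 - <<'E'
from h import *
d=pickle.load(open("f0.pkl","rb"));t=d["top"];s=d["side"]
T=lambda x,y:(x/7+180-.43,y/7+160-.43); S=lambda x,y:(x/5+215-.4,y/5+115-.4)
# bin pts: knob, fixed knob, flange/wall corners, axes
pts=[((63.6,39.8,92),T(250,220),S(262,110)),
((63.6,-50.2,92),T(478,212),S(342,183)),
((90,75,80),T(151,157),S(270,67)),((90,-15,80),T(382,147),S(355,131)),
((118,-133,76),T(683,52),S(537,211)),((118,133,76),T(5,88),None),
((-81,-133,47),T(712,488),S(260,512)),((-81,133,47),T(100,520),S(35,270))]
print("tri:")
for p,a,b in pts:
    if b: print(p,(1e3*tri(t,a,s,b)).round(1))
def res(q,ret=0):
    r=[]
    for p,a,b in pts:
        P=q[:3]+binR(q[3])@(np.array(p)/1e3); r.append(proj(t,P)[0]-a)
        if b: r.append(proj(s,P)[0]-b)
    return np.array(r) if ret else np.ravel(r)
o=least_squares(res,[.5,.1,.1,0],loss="soft_l1"); print("bin",o.x.round(4)); print(res(o.x,1).round(1).tolist())
np.save("bin.npy",o.x)
B=lambda p:o.x[:3]+binR(o.x[3])@(np.array(p)/1e3)
for n,p in dict(seat=(0,45,2),slotb=(73,45,66),rear_rib=(5,-45,100)).items(): print(n,B(p).round(4),proj(t,B(p)).round(1))
# ribs in the top view
g=cv2.cvtColor(t["image"],cv2.COLOR_BGR2GRAY); roi=g[165:240,360:420]
m=(roi>np.percentile(roi,96)).astype(np.uint8); n,l,st,c=cv2.connectedComponentsWithStats(m)
print("thr",np.percentile(roi,96))
for i in range(1,n):
    if st[i,4]<8: continue
    yx=np.argwhere(l==i)[:,::-1]+[360,165]; v=cv2.fitLine(yx.astype(np.float32),cv2.DIST_L2,0,.01,.01).ravel()
    e=[(st[i,0]+st[i,2]/2),0]; k=(yx-v[2:])@v[:2]; A=v[2:]+v[:2]*(k.min()-.5);C=v[2:]+v[:2]*(k.max()+.5)
    print(st[i],yx.mean(0).round(1),"ends@z.112",ray(t,A,.112).round(4),ray(t,C,.112).round(4))
E
```

```text
tri:
(63.6, 39.8, 92) [555.7 167.3 180.6]
(63.6, -50.2, 92) [556.3  79.3 179. ]
(90, 75, 80) [580.7 205.8 182.5]
(90, -15, 80) [583.  115.5 184.2]
(118, -133, 76) [619.3  -2.7 184. ]
(-81, -133, 47) [457.6  -5.1  65. ]
(-81, 133, 47) [450.1 254.   71.1]
bin [0.5465 0.1282 0.0678 0.0304]
[[-0.2, 0.4], [-0.7, 0.4], [0.3, -0.1], [0.6, -0.0], [0.6, -0.5], [0.8, 0.2], [0.6, -0.7], [0.8, 0.7], [-0.1, 0.6], [-1.7, -2.6], [-1.3, 0.2], [1.2, -1.0], [-0.6, -0.3], [-0.8, -0.6], [-1.6, 0.5]]
seat [0.5442 0.1731 0.0695] [[222.1 201. ]]
slotb [0.5754 0.1741 0.1615] [[214.6 185.1]]
rear_rib [0.5023 0.0818 0.1569] [[248.1 210.5]]
thr 143.0
[31  0 20  9 55] [400.4 168.5] ends@z.112 [ 0.6373 -0.3363  0.112 ] [ 0.6116 -0.3902  0.112 ]
[32  4  7  5 13] [395.2 170.7] ends@z.112 [ 0.6257 -0.3399  0.112 ] [ 0.6091 -0.3576  0.112 ]
[26 22  3 18 33] [386.7 195.4] ends@z.112 [ 0.5162 -0.3168  0.112 ] [ 0.57   -0.3214  0.112 ]
[50 22  3 18 31] [411.2 196.1] ends@z.112 [ 0.5145 -0.3897  0.112 ] [ 0.5685 -0.3948  0.112 ]
[ 5 64  6  5  8] [367.1 231.5] ends@z.112 [ 0.4435 -0.2494  0.112 ] [ 0.4315 -0.2642  0.112 ]
```

```bash
cat >> h.py <<'E'
try: Q=np.load("bin.npy")
except Exception: Q=np.zeros(4)
def B(x,y,z): return Q[:3]+binR(Q[3])@(np.array([x,y,z])/1e3)
FL=np.diag([-1,1,-1.])
def qbin(dy=0): return R.from_matrix(binR(Q[3])@FL).as_quat()
def toB(p): return 1e3*binR(Q[3]).T@(np.array(p)-Q[:3])
def knob(th): a=np.arctan2(-.8,-.6)+th; return np.array([90+44*np.cos(a),75+44*np.sin(a)])
E
python3 - <<'E'
from h import *
from rig import manip,sensors
d=pickle.load(open("f0.pkl","rb"));t=d["top"];s=d["side"]
T=lambda x,y:(x/7+180-.43,y/7+160-.43); S=lambda x,y:(x/5+215-.4,y/5+115-.4)
pts=[((63.6,39.8,92),T(250,220),S(262,110)),((63.6,-50.2,92),T(478,212),S(342,183)),
((90,75,82),T(151,157),S(270,67)),((90,-15,82),T(382,147),S(355,131)),
((118,-133,76),T(683,52),S(537,211)),((118,133,76),T(5,88),None),
((-81,-133,47),None,S(260,512)),((-81,133,47),T(100,520),S(35,270)),
((35,-45,100),T(468,262),S(290,205)),((-25,-45,100),T(479,422),S(205,280))]
def res(q,ret=0):
    r=[]
    for p,a,b in pts:
        P=q[:3]+binR(q[3])@(np.array(p)/1e3)
        for f,x in((t,a),(s,b)):
            if x: r.append(proj(f,P)[0]-x)
    return np.array(r) if ret else np.ravel(r)
o=least_squares(res,Q,loss="soft_l1",f_scale=.7);print("bin",o.x.round(4),res(o.x,1).round(1).tolist());np.save("bin.npy",o.x)
# long divider
U=lambda x,y:(x/6.667+360-.42,y/6.667+165-.42); V=lambda x,y:((x-400)/5+325-.4,y/5+250-.4)
print("rib near/far tri",tri(t,U(180,271),s,V(580,92)).round(4),tri(t,U(180,140),s,V(703,48)).round(4))
lo,hi=ray(t,U(153,400),.054),ray(t,U(171,70),.084);print("ends",lo.round(4),hi.round(4),np.linalg.norm(hi-lo))
print("rib z.112",ray(t,U(180,271),.112).round(4),ray(t,U(180,140),.112).round(4))
a,b=ray(t,U(70,425),.012),ray(t,U(75,68),.012);c=ray(t,U(345,432),.012);print("rack",a.round(4),b.round(4),c.round(4))
print("yaws",[np.degrees(np.arctan2(v[1],v[0])).round(2) for v in(hi-lo,b-a)])
# IK
import h;h.Q=o.x
q=qbin()
for p in [(15,40,170),(45,40,106),(95,35,106),(5,45,160),(5,45,85)]:
    print(p,B(*p).round(3),manip.solve_ik(B(*p),q) is not None)
for th in(0,.5,1.1):print(knob(th).round(1))
E
```

```text
bin [0.5473 0.1285 0.0677 0.0333] [[-0.3, 0.2], [-0.5, 0.4], [0.1, -0.4], [0.9, -0.2], [0.3, -0.4], [0.5, -0.3], [0.4, -0.7], [0.6, 0.1], [-0.3, 0.2], [-1.4, -2.7], [-1.5, 0.1], [-0.2, -0.4], [-0.8, -0.7], [-1.4, 0.5], [0.4, 3.2], [0.4, 0.3], [1.1, 0.2], [-0.3, 1.6]]
rib near/far tri [ 0.5144 -0.3171  0.1135] [ 0.5737 -0.3207  0.1122]
ends [ 0.4618 -0.3138  0.054 ] [ 0.6107 -0.324   0.084 ] 0.15215897677839424
rib z.112 [ 0.514  -0.3171  0.112 ] [ 0.5728 -0.3203  0.112 ]
rack [ 0.4542 -0.2819  0.012 ] [ 0.6279 -0.2926  0.012 ] [ 0.4475 -0.4139  0.012 ]
yaws [np.float64(-3.91), np.float64(-3.53)]
(15, 40, 170) [0.474 0.166 0.222] True
(45, 40, 106) [0.532 0.168 0.182] True
(95, 35, 106) [0.575 0.164 0.207] True
(5, 45, 160) [0.47  0.171 0.209] True
(5, 45, 85) [0.508 0.172 0.144] True
[63.6 39.8]
[83.7 31.5]
[109.4  35.5]
```

Checks hold: the rib is 59 mm long at z = 0.112, and the divider length comes out at 152 mm. The divider yaw is about -3.7° and the keeper poses are reachable. Now I'll swing the keeper off.

Run:
```python
from h import *
from rig import manip,sensors,imaging
q=qbin()
manip.move_to(B(20,38,165),q); manip.set_gripper(0)
manip.servo_line(B(25,38,107),vel=.2)
for th in np.linspace(0,1.1,6):
    k=knob(th); c=manip.servo_line(B(k[0]-18,k[1],107),vel=.12,contact_N=15)
    o=sensors.observe(); print(round(th,2),c,toB(o["tcp_pos"]).round(1),(binR(Q[3]).T@o["ft_force"]).round(1),round(o["t"],1))
    if c: break
manip.servo_line(B(40,38,135),vel=.2)
manip.servo_line(B(0,38,180),vel=.25)
f=imaging.grab_frame("side");g=imaging.grab_frame("top")
pickle.dump(dict(side=f,top=g),open("f1.pkl","wb"))
a=cv2.resize(f["image"][110:240,210:330],None,fx=4,fy=4,interpolation=3)[:,:400*1];b=cv2.resize(g["image"][160:240,180:290],None,fx=3.6,fy=3.6,interpolation=3)
w=np.zeros((max(len(a),len(b)),a.shape[1]+b.shape[1],3),np.uint8);w[:len(a),:a.shape[1]]=a;w[:len(b),a.shape[1]:]=b;cv2.imwrite("pics/k1.png",w);print(w.shape,sensors.observe()["t"])
```

```text
0.0 False [ 46.3  40.  108. ] [ 0.1  0.3 -0.2] 3.7
0.22 False [ 53.9  34.7 107.4] [ 0.3 -1.  -0. ] 3.9
0.44 False [ 63.   31.9 107.1] [-0.1  0.5 -0.1] 4.2
0.66 False [ 72.9  31.3 107. ] [-0.   0.7 -1.1] 4.4
0.88 False [ 82.7  32.7 107.1] [-0.9 -0.5  1. ] 4.7
1.1 False [ 90.1  35.1 106.6] [-3.  -0.4 -0.2] 4.9
(520, 796, 3) 5.85
```

View pics/k1.png

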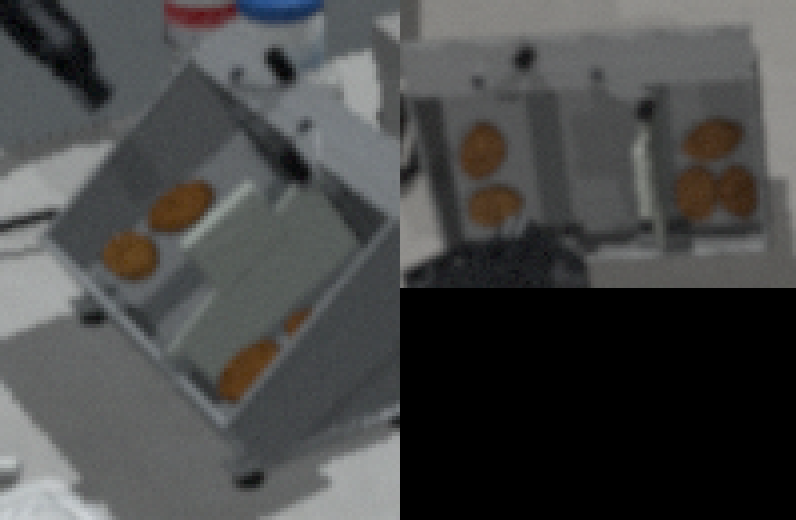

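The keeper is off, with the knob now on the flange at side (280,126) and top (214.7,176). Next I'll pick the divider, and make a contrast-stretched crop to look for the carriage slots.

Run:
```python
from h import *
from rig import manip,sensors,imaging
d=pickle.load(open("f1.pkl","rb"))
def cr(im,x,y,w,h,k):
    c=cv2.resize(im[y:y+h,x:x+w],None,fx=k,fy=k,interpolation=3).astype(float); lo,hi=np.percentile(c,[1,97]); return np.clip((c-lo)/(hi-lo)*255,0,255).astype(np.uint8)
f0=pickle.load(open("f0.pkl","rb"))
a=cr(f0["top"]["image"],198,172,68,62,6);b=cr(d["side"]["image"],225,125,66,62,6); cv2.imwrite("pics/c1.png",np.hstack([a,b])[:, :800])
c=np.array([.5437,-.3189]); q=R.from_matrix(R.from_euler("z",-3.7,degrees=True).as_matrix()@FL).as_quat()
manip.move_to([.46,-.05,.30],q); manip.set_gripper(.045)
manip.move_to([*c,.19],q)
print(manip.servo_line([*c,.095],vel=.15,contact_N=10), sensors.observe()["ft_force"].round(1))
manip.set_gripper(0); o=sensors.observe(); print("open",o["opening"],o["finger_force"],o["tcp_pos"].round(4),o["ft_force"].round(1))
manip.servo_line([*c,.125],vel=.08); 
manip.servo_line([*c,.24],vel=.2)
o=sensors.observe(); print("open",o["opening"],o["finger_force"],o["ft_force"].round(2),o["ft_torque"].round(3),o["t"])
im=imaging.grab_frame("side"); pickle.dump(im,open("f2.pkl","wb")); cv2.imwrite("pics/lift.png",cv2.resize(im["image"][130:350,250:470],None,fx=2.5,fy=2.5))
```

```text
False [-0.1  0.3  0.5]
open 0.009045370063129398 59.4914835691452 [ 0.5444 -0.3194  0.0962] [-0.5  0.3  6.6]
open 0.009142885110360845 58.591620326042175 [-0.2   0.18 -1.21] [0.084 0.029 0.002] 11.025
```

View pics/c1.png

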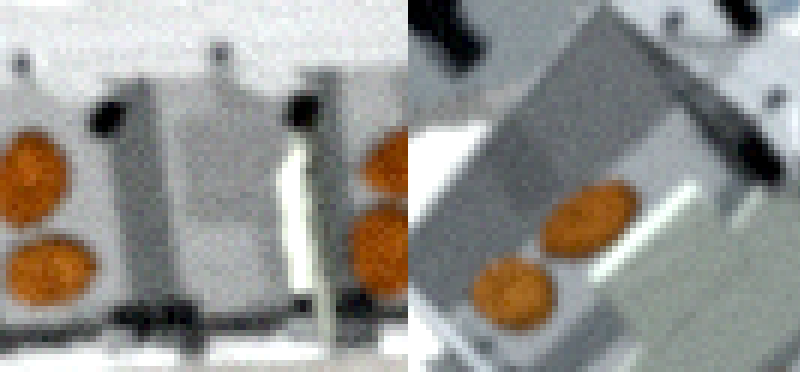

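View pics/lift.png

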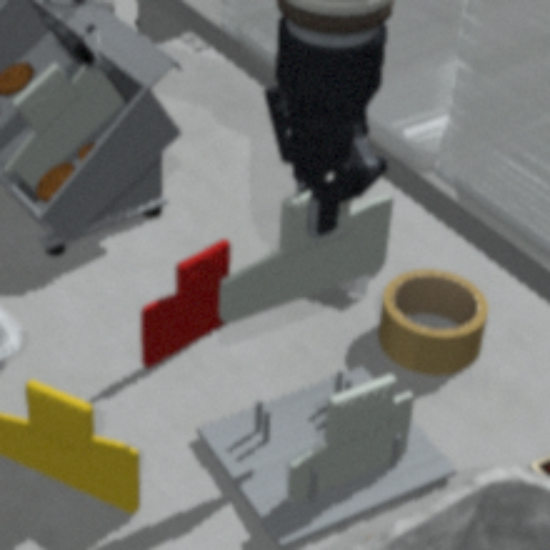

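The left crop shows the dark carriage strip from (108,80) to (180,310) and the front block at x = 112–200. The carriage therefore looks roughly central. The lift picture shows the long divider gripped level, while the short one is still in the rack. Now I'll go over the slot and feel for it.

```bash
cat > probe.py <<'E'
from h import *
from rig import manip,sensors,imaging
f=pickle.load(open("f0.pkl","rb"))["top"]
for p in [(-73,45,39),(-73,-45,39),(73,45,66),(0,45,2),(0,-45,2),(-50,45,2),(50,45,2)]: print(p,((proj(f,B(*p))[0]-[198,172])*6).round(0))
def st(tag):
    o=sensors.observe(); F=binR(Q[3]).T@o["ft_force"]; print(tag,toB(o["tcp_pos"]).round(1),"F",F.round(1),"t",round(o["t"],1),flush=True); return toB(o["tcp_pos"]),F
E
python3 - <<'E'
from probe import *
p=sensors.observe()["tcp_pos"]
manip.servo_line([p[0],p[1],.35],vel=.25)
manip.move_to(B(5,44,230),qbin())
manip.servo_line(B(5,44,160),vel=.15); st("above")
for dy in (-1,-3.5,1.5,-6,4,6.5,-8.5,9):
    manip.servo_line(B(5,45+dy,157),vel=.06)
    c=manip.servo_line(B(5,45+dy,138),vel=.03,contact_N=6)
    z,F=st((dy,c))
    if not c or z[2]<146.5: break
E
```

```text
(-73, 45, 39) [150. 335.]
(-73, -45, 39) [330. 325.]
(73, 45, 66) [99. 78.]
(0, 45, 2) [144. 173.]
(0, -45, 2) [324. 163.]
(-50, 45, 2) [157. 263.]
(50, 45, 2) [131.  79.]
above [  5.1  43.8 159.8] F [-0.3 -0.2 -0.8] t 14.1
(-1, True) [  4.3  43.9 146.4] F [-1.3 -0.2  4.6] t 14.8
```

Run:
```python
from probe import *
for dy in (2,-4,5,-7,8):
    manip.servo_line(B(5,sensors.observe()["tcp_pos"]@[0,0,0]+45+toB(sensors.observe()["tcp_pos"])[1]-45,151),vel=.08)
    manip.servo_line(B(5,45+dy,151),vel=.08)
    c=manip.servo_line(B(5,45+dy,136),vel=.03,contact_N=6)
    z,F=st((dy,c))
    if not c or z[2]<144: break
```

```text
(-73, 45, 39) [150. 335.]
(-73, -45, 39) [330. 325.]
(73, 45, 66) [99. 78.]
(0, 45, 2) [144. 173.]
(0, -45, 2) [324. 163.]
(-50, 45, 2) [157. 263.]
(50, 45, 2) [131.  79.]
(2, True) [  4.2  47.1 145.6] F [ 0.4 -0.3  3.1] t 15.6
(-4, True) [  3.9  41.  145.7] F [-1.1  0.2  6.3] t 16.4
(5, True) [  3.7  49.6 149.2] F [-0.8  0.6 -1.5] t 17.1
(-7, True) [  3.8  37.7 149.3] F [-1.2 -0.5 -0.9] t 17.9
(8, False) [  4.8  51.9 135.7] F [-0.3 -3.6 -1.8] t 19.2
```

At dy = +8 the divider dropped past the block height (about 145.6), so the slot is near y ≈ 51.8. Home should read a TCP z of about 81.6. I'll continue down, watching for the front slot at about 118.

Run:
```python
from probe import *
y=51.8
manip.servo_line(B(4.3,y,135),vel=.05); st("relax")
c=manip.servo_line(B(4.3,y,100),vel=.04,contact_N=12); st(c)
if not c: c=manip.servo_line(B(4.3,y,76),vel=.03,contact_N=15); st(c)
print(sensors.observe()["ft_torque"].round(2))
```

```text
(-73, 45, 39) [150. 335.]
(-73, -45, 39) [330. 325.]
(73, 45, 66) [99. 78.]
(0, 45, 2) [144. 173.]
(0, -45, 2) [324. 163.]
(-50, 45, 2) [157. 263.]
(50, 45, 2) [131.  79.]
relax [  4.4  51.6 135.1] F [-1.2 -2.3 -2.2] t 19.4
False [ 4.1 51.4 99.9] F [-0.6 -3.4 -1.7] t 20.4
True [ 5.4 51.3 83.5] F [ 1.3 -1.1  2.8] t 21.0
[-0.06  0.31 -0.1 ]
```

```bash
python3 - <<'E' | tail -n +8
from probe import *
for x in (4.3,5.3,6.3):
    manip.servo_line(B(x,51.3,86),vel=.05)
    c=manip.servo_line(B(x,51.3,74),vel=.03,contact_N=25); st((x,c))
    manip.dwell(.2); st("hold"); print(sensors.observe()["ft_torque"].round(2))
im=imaging.grab_frame("side")["image"]; cv2.imwrite("pics/home.png",cv2.resize(im[105:240,210:330],None,fx=4.4,fy=4.4,interpolation=3))
E
```

```text
(4.3, True) [ 4.5 51.6 83.3] F [-0.2 -0.4  8.8] t 21.5
hold [ 4.6 51.5 83.3] F [ 0.7 -0.6  8.7] t 21.7
[-0.11  0.45 -0.16]
(5.3, True) [ 5.3 51.7 83. ] F [ 0.3 -0.6  8.3] t 22.2
hold [ 5.3 51.7 83. ] F [-0.3 -1.5  8.1] t 22.4
[-0.17  0.38 -0.11]
(6.3, True) [ 5.6 51.8 82.8] F [ 0.6 -0.9  7.4] t 22.9
hold [ 5.6 51.8 82.8] F [-0.3 -0.1  7. ] t 23.1
[-0.12  0.43 -0.09]
```

View pics/home.png

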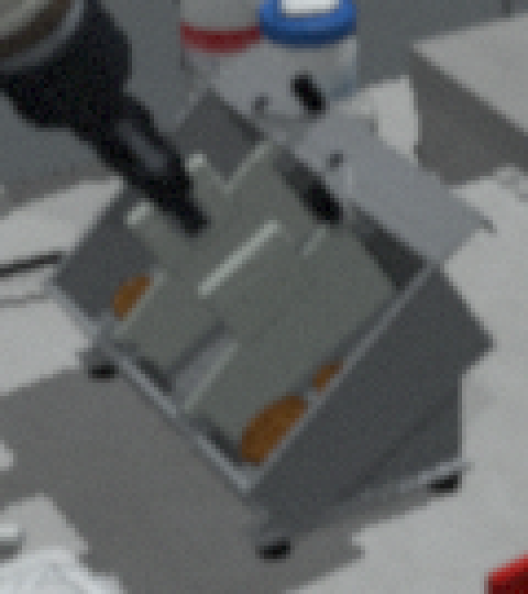

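The divider is in both slots and looks level with the fitted one. I'll release it, press on the rib, and use a gentle touch on the fitted (fixed) divider's rib as the height reference.

```bash
python3 - <<'E' | tail -n +8
from probe import *
p=toB(sensors.observe()["tcp_pos"])
manip.set_gripper(.035); st("released"); 
manip.servo_line(B(5.3,51.3,140),vel=.2); manip.set_gripper(0)
for x in (-17,27,-17):
    manip.servo_line(B(x,51.3,128),vel=.15)
    c=manip.servo_line(B(x,51.3,108),vel=.03,contact_N=20); st(("new",x,c))
    manip.servo_line(B(x,51.3,130),vel=.15)
manip.servo_line(B(-17,-42,140),vel=.2)
for x in (-17,27):
    manip.servo_line(B(x,-42,128),vel=.15)
    c=manip.servo_line(B(x,-42,108),vel=.03,contact_N=20); st(("ref",x,c))
    manip.servo_line(B(x,-42,130),vel=.15)
manip.servo_line(B(10,-42,150),vel=.2)
st("end")
E
```

```text
released [ 4.  50.8 82.3] F [-0.5  0.3  0.6] t 23.6
('new', -17, True) [-15.8  52.9 118.8] F [-0.5  0.5 10.6] t 25.2
('new', 27, True) [ 26.4  52.9 118.8] F [-0.6 -0.2 12.3] t 26.3
('new', -17, True) [-15.8  51.8 118.8] F [-0.7 -1.2 15.5] t 27.4
('ref', -17, True) [-16.6 -42.  118.8] F [ 0.3 -0.8 15. ] t 30.8
('ref', 27, True) [ 26.1 -42.1 118.8] F [-0.  -1.8 11.1] t 31.9
end [  9.3 -42.6 150. ] F [ 0.6 -0.5 -0.1] t 32.4
```

All heights match the reference (118.8 at both rib ends), so the divider is fully home. Now I'll swing the keeper back.

```bash
python3 - <<'E' | tail -n +8
from probe import *
manip.servo_line(B(142,37,150),vel=.2); manip.servo_line(B(140,37,107),vel=.15); st("behind")
c=False
for th in list(np.linspace(1.1,0,6)):
    k=knob(th); c=manip.servo_line(B(k[0]+18,k[1],107),vel=.1,contact_N=14); st((round(th,2),c))
    if c: break
if not c:
    k=knob(0); c=manip.servo_line(B(k[0]+8,k[1]+3,107),vel=.04,contact_N=10); st(("stop",c))
manip.servo_line(B(115,42,115),vel=.15); manip.servo_line(B(115,42,170),vel=.2); manip.servo_line(B(-20,42,260),vel=.25)
st("clear")
f=imaging.grab_frame("side");g=imaging.grab_frame("top");pickle.dump(dict(side=f,top=g),open("f3.pkl","wb"))
a=cv2.resize(f["image"][110:240,230:330],None,fx=4,fy=4,interpolation=3);b=cv2.resize(g["image"][160:240,190:290],None,fx=4,fy=4,interpolation=3)
w=np.zeros((520,800,3),np.uint8);w[:,:400]=a;w[:320,400:]=b;cv2.imwrite("pics/end.png",w)
E
```

```text
behind [138.8  36.6 106.9] F [-0.1 -0.2  0.4] t 33.8
(np.float64(1.1), False) [127.5  35.5 107.9] F [-0.  -0.1  0. ] t 34.0
(np.float64(0.88), False) [118.5  31.9 107.3] F [-0.2 -1.  -0.8] t 34.3
(np.float64(0.66), False) [108.4  31.1 107. ] F [ 0.   0.6 -0.5] t 34.5
(np.float64(0.44), False) [ 98.7  32.3 107. ] F [-0.2 -0.2 -0.6] t 34.8
(np.float64(0.22), False) [ 89.6  35.3 107. ] F [0.9 0.3 0.2] t 35.0
(np.float64(0.0), False) [ 81.4  40.2 107. ] F [ 0.1  0.1 -0.6] t 35.3
('stop', True) [ 80.   40.6 107.2] F [ 4.4 -0.2  0.2] t 35.5
clear [-19.5  42.3 259.7] F [0.3 0.8 0.2] t 37.2
```

View pics/end.png

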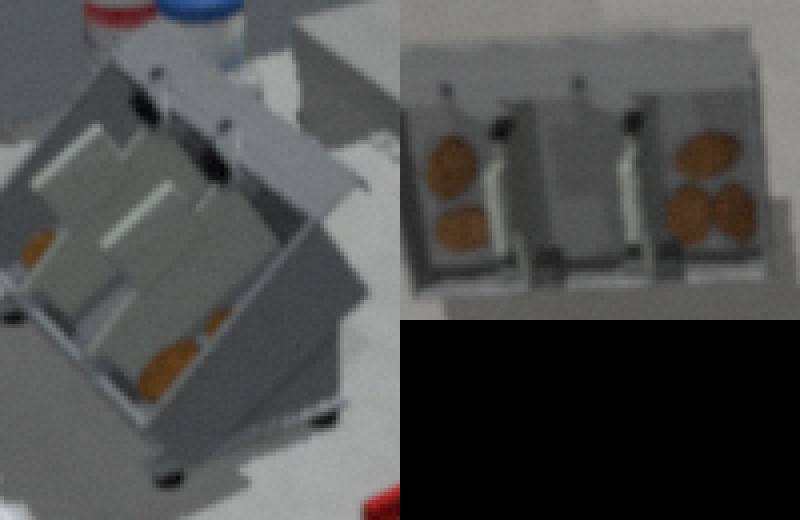

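Both knobs sit alike: new at top (215,192), fixed at top (248,190.5). Both dividers stand level. I'll check the knob centroid against the starting picture and then hand in.

Run:
```python
from h import *
from rig import manip
for n in("f0.pkl","f3.pkl"):
    d=pickle.load(open(n,"rb"))
    for v,(x,y) in(("top",(215,191)),("side",(267,136))):
        g=255-cv2.cvtColor(d[v]["image"],cv2.COLOR_BGR2GRAY).astype(float)[y-6:y+7,x-6:x+7]; w=np.clip(g-200,0,None); yy,xx=np.mgrid[-6:7,-6:7]
        print(n,v,(x+(w*xx).sum()/w.sum()).round(2),(y+(w*yy).sum()/w.sum()).round(2))
manip.close_job()
```

```text
f0.pkl top 215.62 191.25
f0.pkl side 266.58 136.75
f3.pkl top 215.34 192.01
f3.pkl side 265.69 136.76
the job is handed in; nothing more can be done
```

The long divider is home in the empty carriage, high end to the back, with its rib at the same height as the fitted one; the keeper is swung back against its stop, the short divider and rolls were never touched, and the job was handed in at about 37 s.

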